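Shut the slide drawer and present a slide's label

ROBOT

A 7-joint arm with a two-finger parallel gripper is mounted at the origin on a cart in front of the work surface, level with it; the furniture and walls round the work are solid. World frame = base frame: x ahead of the robot, y to its left, z up, the work surface at z = 0. Lengths are in m, angles in rad, forces in N, time in s.
With the tool pointing down it reaches from about 0.425 to 0.875 m from the base axis. Payload 8.4 kg.
Tool frame: the origin (TCP) lies between the finger pads; the fingertips stand 8 mm ahead of it and the grasp point (between the pads) lies 11 mm behind it; z points along the fingers, y is the line along which they close (so a half turn about z gives the same grasp; the last joint's range is limited). The gripper opens to 87 mm and grips with 3 to 60 N. Pads are 19 mm wide; open, the fingers measure 117 mm over their backs; the gripper's body (75 mm by 190 mm) begins 51 mm behind the grasp point.
Start: joints at [1.023, 0.333, 0.04, 1.465, -0.013, 1.343, -0.059], TCP at [0.282, -0.586, 0.231] pointing down, gripper open.
Joint ranges: [-2.58, 2.58], [-0.38, 2.09], [-1.3, 1.39], [0.25, 2.4], [-1.5, 4.64], [0.08, 2.09], [-2.65, 2.65]. Speed limits (rad/s): [2.22, 2.22, 2.79, 2.79, 3.14, 3.14, 3.14].

INTERFACE

Orientations are given as a unit quaternion [w, x, y, z].
In Python, from workcell import readout, eyes, order gives the robot as it stands. The module is installed in compiled form; this text tells all that it offers.
- The arm moves only by the tool step_arm, never from a script. Its argument "steps" is a list that holds one entry, the list of rows, each a list of 7 numbers: the opening, from 0 (shut) to 1 (fully open), then the shift along the tool's x, y, z in m, then the turn, a rotation vector about the tool's x, y, z in degrees. In form: [[[jaw, x, y, z, ax, ay, az], ...]]. A call has 1 to 5 rows; each row shifts and turns the commanded pose from where the row before left it, along the tool's axes as they then stand; what a row does not reach is not made up. A row lasts 1/8 s, in which the tool goes at most 62.5 mm and 10.7 degrees, less where a joint would pass 70% of its speed; a pose out of reach is approached as far as the arm can. A call with a gripper value outside its range is refused whole. The fingers move at their own pace and stop on an object; "grip_force" is the grip in N (left out, the last holds). Time passes only in rows, so rows that do not move let the fingers close. It gives the time, the measured TCP pose, the force and the opening at its end, in the units of the state.
- readout.get_state(): the state, without advancing time (a new reading comes with each control period).
- eyes.get_image(name): name is "side" or "top" or "wrist"; returns the picture (400x640x3 uint8, red, green, blue); there is no depth.
- eyes.calibration(name): a dict with "mtx" (3x3 intrinsics, pixels), "world_from_camera" (4x4, takes a point from camera to world coordinates). Camera axes: x right, y up, looking along -z (the intrinsics and any distortion apply to the point x, -y, -z); pixel columns grow to the right and rows downward; lengths in m; the calibration is good to about 2 mm. A picture is of the moment at which its call begins: read the wrist's pose just before it. calibration takes no time and is no camera call; for the wrist camera it gives the pose at the moment of the call.
- order.sign_off(): hands the job in, once; it reports no verdict.
The state is a dict: "clock": time; "qpos": joint angles; "qvel": joint speeds; "joint_torque": joint torques, N m; "tcp_pos": TCP position; "tool_rot": TCP orientation; "contact_force": force on the tool from outside, world axes, zero at the start; "wrist_torque": the same for the moment, N m; "grip_width": finger opening in m.
Only numpy, scipy, OpenCV 4.12 (cv2) and the standard library are available. Lean on these libraries where they do the work, as an engineer would, in place of code of your own. Each camera call takes 0.05 s, during which the arm holds its last target. There are 200 camera calls.

TASK

Push the open drawer of the slide cabinet fully home, over its detent; only then take the slide cassette out of its rest. Find its frosted end by the corner notch, and hold the cassette by the other, clear end so that the bare label hangs over the middle of the logbook, about 10 cm above the table, with the label face turned to look upward (level, or tilted back at about 45 degrees) so that I can copy it down. Finish while still holding it there, still and touching nothing else; leave the logbook and the other things where they are.

Things in the scene. Friction and masses are not known exactly. Their poses are not given: they have to be found in the camera images.
- cabinet: Low grey slide cabinet with one drawer, 150 mm deep (its x), 130 mm wide (y), 64 mm high, fixed to the table. Origin: centre of its underside; its front faces its own -x. The drawer slides out along its -x.
- cabinet_drawer0 (a joint): How far the drawer stands open, in m; 0 is fully home. It slides with light friction; over the last 11 mm it rides over a sprung detent (needs about 5 to 10 N) and then stays home at 0 to 1 mm.
- cabinet_drawer0_handle (a point): Middle of the bar handle of the drawer: a level bar along the cabinet's y, 35 mm in front of the drawer's face, 32 mm above the table. It moves with the drawer; it can be pushed from in front with the closed fingers pointing down.
- rest: Fixed rest: round dark steel foot, 90 mm across, 8 mm thick, with an aluminium cradle in the middle, 36 mm long (x), 22 mm wide, whose slot (along x, 9.5 mm wide) holds the cassette on edge; slot floor 30 mm, cheek tops 44 mm above the table. Both ends of the cassette stick out freely. Origin: centre of its underside. It may stand turned any way.
- cassette: Aluminium slide cassette, 120 mm long (x), 8 thick (y), 44 high (z), 60 g, on edge in the rest; lifts straight up. Origin: middle of its lower edge. +x: frosted end with the label; -x: clear end with a glass window. A 12 x 12 mm notch is cut from the upper (+z) corner of the frosted end only. +y points out of the label face (it faces you if the notch is at the upper left); the back has no label.
- label (a point): Centre of the white frosted label (44 x 30 mm) on the label face of the cassette: 24 mm from its middle towards the frosted end, 21 mm above its lower edge.
- clear_end (a point): Place to grip the cassette: in its clear end, 38 mm from its middle away from the label, 32 mm above its lower edge (12 mm below the upper edge).
- logbook: Blue notebook lying flat on the table, 148 x 109 mm, 14 mm thick, loose. Origin: centre of its underside.
- marker: Bystander, leave alone: black marker pen, 135 mm long. Origin: centre of its underside.
- tweezers: Bystander, leave alone: steel tweezers, 90 mm long. Origin: centre of its underside.
- driver_yellow: Bystander, leave alone: yellow screwdriver, 190 mm long. Origin: centre of its underside.
- driver_small: Bystander, leave alone: small red screwdriver, 125 mm long. Origin: centre of its underside.
- puck_0: Bystander, leave alone: small flat disc, 29 mm across and 9 mm high. Origin: centre of its underside.
- puck_3: Bystander, leave alone: small flat disc, 30 mm across and 6 mm high. Origin: centre of its underside.
- post_holder: Bystander, leave alone: post in a black holder, 25 x 35 mm and 82 mm high. Origin: centre of its underside.

How it is judged:
On the way, in this order (a step that is already met when the one before it is completed fails the run):
1. the drawer is home on its detent, the cassette still standing in its rest (value of joint cabinet_drawer0 below 0.003 m and distance of cassette from where it was at the start of the episode below 0.012 m), for 0.3 s.
2. the cassette is held in the fingers, clear of its rest (contact force between the fingers and cassette above 0.5 N and contact force between cassette and rest below 0.05 N and height (world z) of cassette above 0.055 m), for 0.1 s.
At the end, for the whole second after the job is handed in: Drawer home (within 4 mm); cassette held still by its clear half, nothing else carrying it; label centre within 45 mm of the logbook's centre from above, 60 to 160 mm above the table; label face within 55 degrees of straight up; logbook moved under 30 mm (value of joint cabinet_drawer0 below 0.004 m and contact force between the fingers and cassette above 0.5 N and x of the grasp point in the frame of cassette below -0.003 m and horizontal distance between label and logbook below 0.045 m and height (world z) of label between 0.06 and 0.16 m and angle between cassette's own y axis and vertical below 0.96 rad and contact force between cassette and logbook below 0.05 N and contact force between cassette and rest below 0.05 N and contact force between cassette and cabinet below 0.05 N and linear speed of cassette below 0.02 m/s and angular speed of cassette below 0.15 rad/s and distance of logbook from where it was at the start of the episode below 0.03 m); the arm keeps its last pose, push and grip.
It fails at once if the cassette is dropped or laid on the table (height (world z) of label below 0.03 m).
It fails at once if the logbook is pushed about (distance of logbook from where it was at the start of the episode above 0.03 m).
It fails at once if a bystander is disturbed (distance of any of marker, tweezers, driver_yellow, driver_small, puck_0, puck_3, post_holder from where it was at the start of the episode above 0.03 m).
It also fails if it takes over 51 s, if anything falls off the work surface, if the arm or the gripper's body presses on something with over 40 N, if the wrist force passes 120 N, or if a joint passes its speed limit or range.

## Working session

There is one attempt and no reset: what is moved stays moved. The work goes in short steps, Python scripts to look and compute and a tool call to move; the robot and the scene stay as the last step left them, time stands still between calls to the robot, and variables do not carry over. Pictures are saved under pics/ and viewed, on a budget of 10 in all, crops included, one or two more only if the job needs it, and the job is handed in when it is done.

Besides the shell and the picture viewer there is one more tool, called after "Emit:" as name([rows], argument=value, ...), one row to a line, values as JSON. step_arm: Moves the arm, as the interface text tells. Its arguments: {"type":"object","properties":{"steps":{"type":"array"},"grip_force":{"type":"number"}},"required":["steps"]}

```bash
mkdir -p pics; python3 - <<'E'
from workcell import readout,eyes,order
import cv2
print(readout.get_state())
for n in("side","top"):
    im=eyes.get_image(n);cv2.imwrite(f"pics/{n}0.png",im[:,:,::-1]);c=eyes.calibration(n);print(n,c)
E
```

```text
{'clock': 0.0, 'qpos': array([ 1.02278326,  0.33388209,  0.03989359,  1.46627463, -0.01342518,
        1.34330829, -0.05852802]), 'qvel': array([ 1.53666484e-03,  1.28572426e-04, -5.42384065e-04, -2.05513858e-04,
       -8.05405344e-05, -1.55550113e-04, -7.13512628e-04]), 'joint_torque': array([-1.21800502e-03, -6.56365156e+01,  1.33443173e+00, -4.03819549e+01,
       -5.97731047e-02,  4.44932410e-02,  1.51421073e-04]), 'tcp_pos': array([ 0.28180312, -0.58522379,  0.22967652]), 'tool_rot': array([-7.71650927e-04,  9.74933782e-01,  2.22493767e-01, -2.22322871e-04]), 'contact_force': array([ 0.8077536 , -0.43145363,  0.85177802]), 'wrist_torque': array([ 0.02443913,  0.00642043, -0.00235898]), 'grip_width': 0.08691054555858795}
side {'mtx': array([[371.83388557,   0.        , 327.62940371],
       [  0.        , 371.83388557, 197.51302906],
       [  0.        ,   0.        ,   1.        ]]), 'world_from_camera': array([[-0.91468415,  0.22994178, -0.33238483,  0.23591794],
       [-0.40346196, -0.56811173,  0.7172639 ,  0.58706332],
       [-0.02390279,  0.79017456,  0.61241556,  0.58552476],
       [ 0.        ,  0.        ,  0.        ,  1.        ]])}
top {'mtx': array([[417.86980947,   0.        , 320.50068202],
       [  0.        , 417.86980947, 199.60611054],
       [  0.        ,   0.        ,   1.        ]]), 'world_from_camera': array([[ 0.02097173,  0.99077999, -0.13384768,  0.37236853],
       [-0.99974568,  0.02189263,  0.00541201,  0.00821261],
       [ 0.00829239,  0.13370015,  0.99098714,  1.15077778],
       [ 0.        ,  0.        ,  0.        ,  1.        ]])}
```

View pics/top0.png

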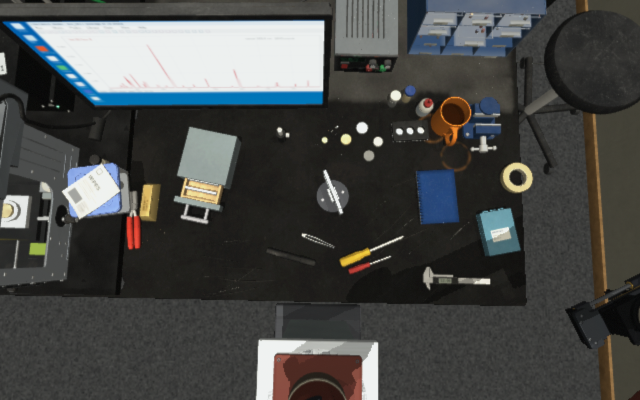

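View pics/side0.png

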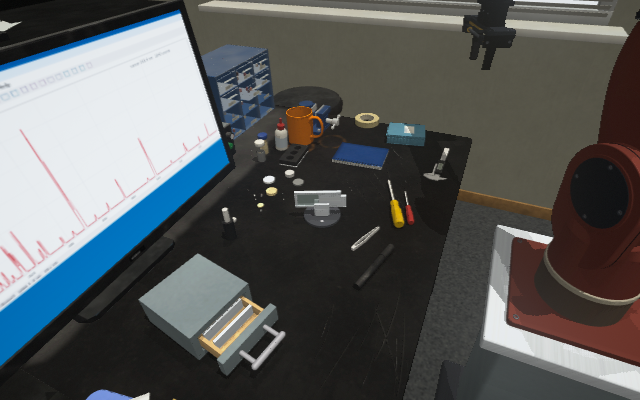

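The top view shows the cabinet top near (210,155) with its handle at (193,219). The cassette and rest are near (333,195) and the logbook is near (438,196). The side view shows the cassette face near (320,199). I'll zoom in on both.

```bash
cat > h.py <<'E'
import numpy as np,cv2
from workcell import readout,eyes,order
from scipy.spatial.transform import Rotation as R
def proj(c,p):
    T=np.linalg.inv(c["world_from_camera"]);q=T[:3,:3]@np.asarray(p)+T[:3,3]
    v=c["mtx"]@np.array([q[0],-q[1],-q[2]]);return v[:2]/v[2]
def ray(c,uv):
    d=np.linalg.inv(c["mtx"])@np.array([uv[0],uv[1],1.]);W=c["world_from_camera"]
    return W[:3,3],W[:3,:3]@np.array([d[0],-d[1],-d[2]])
def onz(c,uv,z):
    o,d=ray(c,uv);return o+d*(z-o[2])/d[2]
def tri(c1,u1,c2,u2):
    o1,d1=ray(c1,u1);o2,d2=ray(c2,u2)
    s=np.linalg.lstsq(np.c_[d1,-d2],o2-o1,rcond=None)[0]
    a,b=o1+d1*s[0],o2+d2*s[1];return (a+b)/2,np.linalg.norm(a-b)
def toolrot():
    q=readout.get_state()["tool_rot"];return R.from_quat([q[1],q[2],q[3],q[0]])
E
python3 - <<'E'
from h import *
t=cv2.imread("pics/top0.png");s=cv2.imread("pics/side0.png")
a=cv2.resize(t[120:230,165:245],None,fx=4,fy=4,interpolation=2)[:300*2]
b=cv2.resize(t[160:225,305:365],None,fx=6.5,fy=6.5,interpolation=2)
c=cv2.resize(s[180:230,285:355],None,fx=5,fy=5,interpolation=2)
M=np.zeros((600,800,3),np.uint8);
M[:440,:320]=a;M[:b.shape[0],330:330+b.shape[1]]=b[:, :470]
d=c[:170];M[425:425+d.shape[0],330:680]=d
cv2.imwrite("pics/zoom.png",M);print(b.shape,c.shape)
c=eyes.calibration("top")
hsv=cv2.cvtColor(t,cv2.COLOR_BGR2HSV)
m=cv2.inRange(hsv,(100,100,40),(125,255,200));m[:160]=0;m[:,:400]=0;m[:,470:]=0
k=max(cv2.findContours(m,0,2)[0],key=cv2.contourArea);r=cv2.minAreaRect(k);print("book",r)
for p in cv2.boxPoints(r):print(onz(c,p,.014))
print(onz(c,r[0],.014))
E
```

```text
(422, 390, 3) (250, 350, 3)
book ((437.5450134277344, 195.9958953857422), (54.9552001953125, 38.20608901977539), 84.80557250976562)
[ 0.61369061 -0.26148385  0.014     ]
[ 0.62590411 -0.36761146  0.014     ]
[ 0.47354088 -0.37790727  0.014     ]
[ 0.46182513 -0.27361365  0.014     ]
[ 0.543064  -0.3201539  0.014    ]
```

View pics/zoom.png

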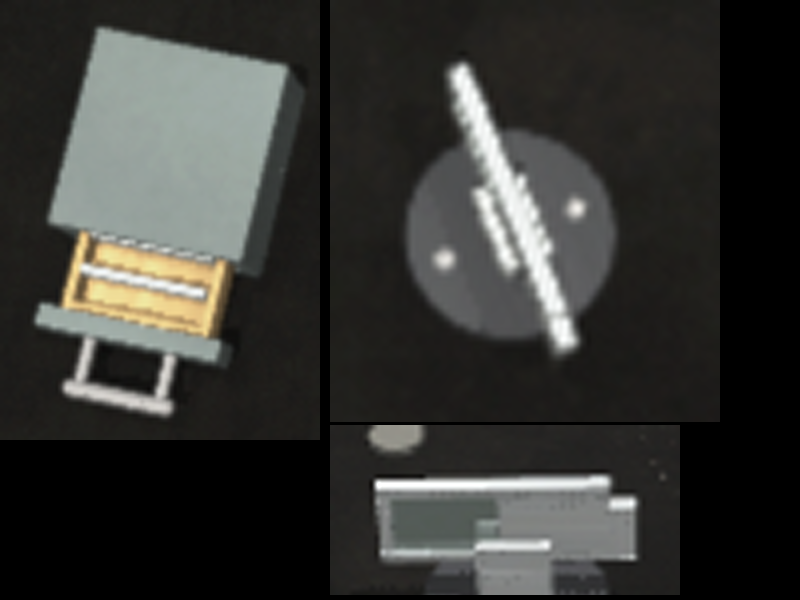

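The zooms show the notch at the cassette's near end (zoom (620,490) in the side inset). The side camera therefore sees the back, and the label faces world -y. The drawer is open, with its bar at zoom (117,397).

```bash
python3 - <<'E'
from h import *
c=eyes.calibration("top");s=eyes.calibration("side")
z=lambda x,y,f,x0,y0,ox:(x0+(x-ox)/f,y0+y/f)
A=onz(c,z(460,70,6.5,305,160,330),.074);B=onz(c,z(565,345,6.5,305,160,330),.062)
print("cass clear end",A,"frost",B,np.linalg.norm((A-B)[:2]))
F=onz(c,z(511,234,6.5,305,160,330),.008);print("foot ctr",F)
u=(B-A)[:2];u/=np.linalg.norm(u);print("x dir",u,np.degrees(np.arctan2(u[1],u[0])),"mid",A[:2]+.06*u,B[:2]-.06*u)
g=(A[:2]+.022*u);print("grip",g)
h1=onz(c,z(67,388,4,165,120,0),.036);h2=onz(c,z(170,408,4,165,120,0),.036);print("handle",h1,h2,(h1+h2)/2)
# cabinet top corners
K=[onz(c,z(x,y,4,165,120,0),.064) for x,y in((98,28),(290,66),(243,264),(50,222))]
for k in K:print(k)
print([np.linalg.norm(K[i]-K[i-1]) for i in range(4)])
print("cab ctr",np.mean(K,0)); d=(K[1]-K[2])+(K[0]-K[3]);print("dir",np.degrees(np.arctan2(d[1],d[0])))
print("side handle tri",tri(c,z(118,398,4,165,120,0),s,(265,351)))
print("post",onz(c,(281,133),.05))
print("tool",toolrot().as_matrix())
E
```

```text
cass clear end [ 0.59442846 -0.00787399  0.074     ] frost [ 0.48502828 -0.052558    0.062     ] 0.11817385404696089
foot ctr [ 0.53752525 -0.03192758  0.008     ]
x dir [-0.92575623 -0.37812088] -157.78266612825976 mid [ 0.53888309 -0.03056125] [ 0.54057365 -0.02987074]
grip [ 0.57406182 -0.01619265]
handle [0.46790756 0.37147555 0.036     ] [0.45603304 0.30213794 0.036     ] [0.4619703  0.33680674 0.036     ]
[0.70771703 0.35743148 0.064     ]
[0.68451645 0.22778448 0.064     ]
[0.54976074 0.25226969 0.064     ]
[0.57496133 0.38069191 0.064     ]
[np.float64(0.13477805510408117), np.float64(0.131706539763931), np.float64(0.1369621358138213), np.float64(0.130871442225418)]
cab ctr [0.62923889 0.30454439 0.064     ]
dir -10.119636004409795
side handle tri (array([0.46516348, 0.33999833, 0.03113605]), np.float64(0.006198254074402806))
post [0.70107292 0.11322716 0.05      ]
tool [[ 9.00981294e-01  4.33857311e-01 -7.36062245e-04]
 [ 4.33857920e-01 -9.00980416e-01  1.26303015e-03]
 [-1.15202805e-04 -1.45731297e-03 -9.99998931e-01]]
```

Emit:
step_arm([
  [[0,0,0,0,0,0,8.9],[0,0,0,0,0,0,8.9],[0,0,0,0,0,0,8.9],[0,0,0,0,0,0,8.9]],
])

```text
clock: 0.6
tcp_pos: [0.2819, -0.5854, 0.23]
tool_rot: [-0.0, 0.996, -0.089, -0.0]
contact_force: [0.0, 0.3, -0.6]
grip_width: 0.0552
```

Emit:
step_arm([
  [[0,0.0185,-0.052,0,0,0,0],[0,0.0185,-0.052,0,0,0,0],[0,0.0185,-0.052,0,0,0,0],[0,0.0185,-0.052,0,0,0,0],[0,0.0185,-0.052,0,0,0,0]],
])

```text
clock: 1.23
tcp_pos: [0.4183, -0.3435, 0.2303]
tool_rot: [-0.0, 0.996, -0.086, -0.0]
contact_force: [-0.0, 0.5, 0.0]
grip_width: 0.0055
```

Emit:
step_arm([
  [[0,0.0185,-0.052,0,0,0,0],[0,0.0185,-0.052,0,0,0,0],[0,0.0185,-0.052,0,0,0,0],[0,0,0,0,0,0,0]],
])

```text
clock: 1.72
tcp_pos: [0.5012, -0.1961, 0.2303]
tool_rot: [-0.001, 0.997, -0.082, 0.0]
contact_force: [0.3, -0.1, -0.9]
grip_width: 0.0004
```

Emit:
step_arm([
  [[0,-0.016,-0.052,0,0,0,0],[0,-0.016,-0.052,0,0,0,0],[0,-0.016,-0.052,0,0,0,0],[0,-0.016,-0.052,0,0,0,0],[0,-0.016,-0.052,0,0,0,0]],
])

```text
clock: 2.35
tcp_pos: [0.4645, 0.0692, 0.2305]
tool_rot: [0.0, 0.996, -0.087, 0.0]
contact_force: [1.0, 0.4, 0.3]
grip_width: 0.0005
```

Emit:
step_arm([
  [[0,-0.016,-0.052,0,0,0,0],[0,-0.016,-0.052,0,0,0,0],[0,-0.016,-0.052,0,0,0,0],[0,-0.016,-0.052,0,0,0,0],[0,-0.016,-0.052,0,0,0,0]],
])

```text
clock: 2.98
tcp_pos: [0.4313, 0.339, 0.2304]
tool_rot: [0.0, 0.996, -0.087, 0.0]
contact_force: [1.6, 0.5, -0.3]
grip_width: 0.0004
```

Emit:
step_arm([
  [[0,0,0,0.05,0,0,0],[0,0,0,0,0,0,0]],
])

```text
clock: 3.22
tcp_pos: [0.4295, 0.3362, 0.1773]
tool_rot: [0.002, 0.996, -0.086, -0.003]
contact_force: [0.4, -0.6, 0.1]
grip_width: 0.0004
```

```bash
python3 - <<'E'
from h import *
im=eyes.get_image("top");cv2.imwrite("pics/t1.png",cv2.resize(im[110:260,130:330,::-1],None,fx=4,fy=4,interpolation=2))
st=readout.get_state();print(st["tcp_pos"],st["tool_rot"],st["contact_force"])
E
```

```text
[0.43074486 0.33678709 0.17963293] [ 0.00130927  0.99622945 -0.08673786 -0.00131238] [-0.59284912 -0.35694508  1.08344773]
```

View pics/t1.png

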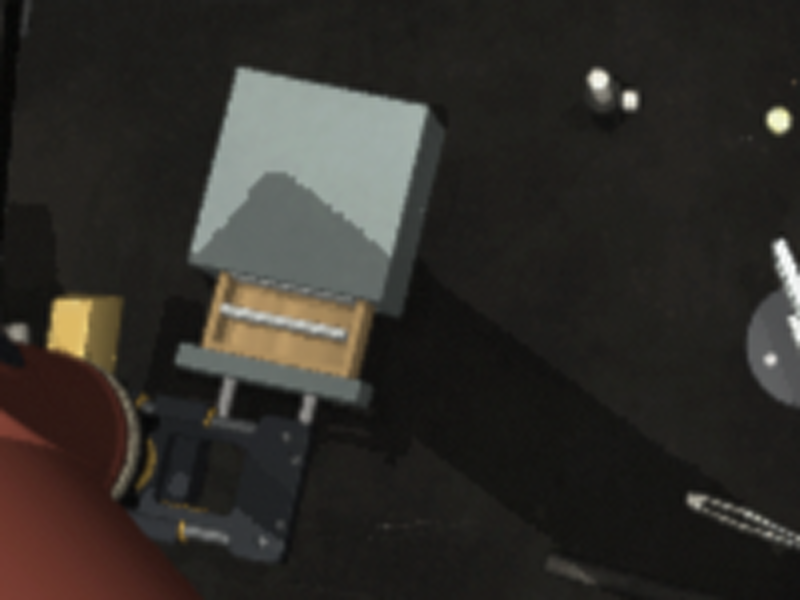

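The view shows the gripper standing in front of the handle, with the bar just beyond it. Next I lower and push.

Emit:
step_arm([
  [[0,0,0.01,0.05,0,0,0],[0,0,0,0.05,0,0,0],[0,0,0,0.04,0,0,0],[0,0,0,0.014,0,0,0],[0,0,0,0,0,0,0]],
])

```text
clock: 3.9
tcp_pos: [0.43, 0.3287, 0.0277]
tool_rot: [-0.0, 0.996, -0.087, 0.0]
contact_force: [0.6, 0.1, 0.2]
grip_width: 0.0008
```

Emit:
step_arm([
  [[0,0.012,0,0,0,0,0],[0,0.012,0,0,0,0,0],[0,0.012,0,0,0,0,0],[0,0.012,0,0,0,0,0],[0,0,0,0,0,0,0]],
])

```text
clock: 4.53
tcp_pos: [0.4778, 0.3197, 0.0265]
tool_rot: [0.0, 0.996, -0.087, 0.0]
contact_force: [-0.2, -0.5, 0.0]
grip_width: 0.0005
```

Emit:
step_arm([
  [[0,0.01,0,0,0,0,0],[0,0.008,0,0,0,0,0],[0,0,0,0,0,0,0]],
])

```text
clock: 4.9
tcp_pos: [0.4946, 0.3173, 0.0265]
tool_rot: [0.0, 0.996, -0.086, 0.0]
contact_force: [-0.2, 0.2, -0.0]
grip_width: 0.0005
```

Emit:
step_arm([
  [[0,0.005,0,0,0,0,0],[0,0.003,0,0,0,0,0],[0,0,0,0,0,0,0]],
])

```text
clock: 5.28
tcp_pos: [0.4959, 0.3173, 0.026]
tool_rot: [0.001, 0.996, -0.084, -0.005]
contact_force: [-24.3, -1.1, 14.9]
grip_width: 0.0003
```

Emit:
step_arm([
  [[0,0.003,0,0,0,0,0],[0,0,0,0,0,0,0]],
])

```text
clock: 5.52
tcp_pos: [0.4961, 0.3172, 0.0258]
tool_rot: [0.002, 0.996, -0.084, -0.007]
contact_force: [-34.8, -1.7, 22.9]
grip_width: 0.0003
```

Emit:
step_arm([
  [[0,-0.03,0,0,0,0,0],[0,-0.02,0,0,0,0,0],[0,0,0,-0.05,0,0,0],[0,0,0,-0.05,0,0,0],[0,0,0,-0.05,0,0,0]],
])

```text
clock: 6.15
tcp_pos: [0.4559, 0.3239, 0.1784]
tool_rot: [-0.0, 0.996, -0.086, 0.0]
contact_force: [0.2, 0.5, -0.4]
grip_width: 0.0004
```

Emit:
step_arm([
  [[0.6,0.01,0.055,-0.02,0,0,0],[0.6,0.01,0.055,0,0,0,0],[0.6,0.01,0.055,0,0,0,0],[0.6,0,0,0,0,0,0]],
])

```text
clock: 6.65
tcp_pos: [0.4578, 0.1516, 0.1969]
tool_rot: [0.001, 0.996, -0.09, 0.001]
contact_force: [-0.1, 1.1, -0.0]
grip_width: 0.0326
```

```bash
python3 - <<'E'
from h import *
im=eyes.get_image("top");s=eyes.get_image("side")
M=np.zeros((600,800,3),np.uint8)
M[:,:400]=cv2.resize(im[110:260,160:260,::-1],None,fx=4,fy=4,interpolation=2)
M[:600,410:800]=cv2.resize(s[240:390,135:300,::-1],None,fx=4,fy=4,interpolation=2)[:,130:520]
cv2.imwrite("pics/t2.png",M)
st=readout.get_state();print(st["tcp_pos"],st["tool_rot"],st["contact_force"])
E
```

```text
[0.45730766 0.156179   0.19699044] [-2.48830147e-04  9.96218557e-01 -8.68804019e-02  5.65620871e-04] [0.54919354 1.12590595 0.62266755]
```

View pics/t2.png

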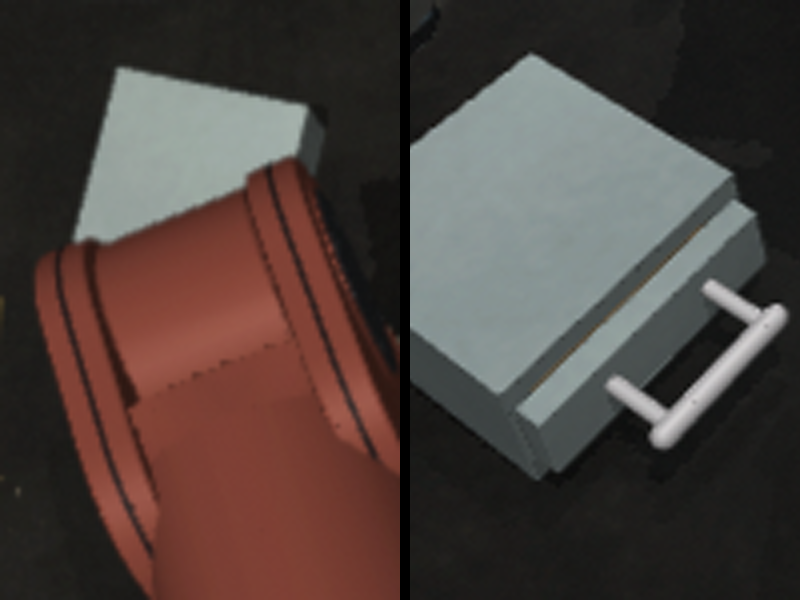

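The side view shows the drawer nearly closed, but a thin wood strip is still visible between the cabinet front (edge (498,392)-(733,175)) and the drawer face. I'll measure that gap.

```bash
python3 - <<'E'
from h import *
s=eyes.calibration("side");t=eyes.calibration("top")
z=lambda X,Y:(135+(X-280)/4,240+Y/4)
a=np.radians(-10);ux=np.array([np.cos(a),np.sin(a)]);uy=np.array([-ux[1],ux[0]])
def f(n,uv,h,c=s):
    p=onz(c,uv,h)[:2];print(n,p.round(4),"along",round(p@ux,4),"across",round(p@uy,4))
f("cabL",z(498,392),.064);f("cabR",z(733,175),.064);f("cabback",z(531,55),.064)
f("bar1",z(775,315),.036);f("bar2",z(662,438),.036)
for h in(.050,.056,.060):
    f("faceBackL%.3f"%h,z(518,407),h);f("faceFrontL",z(541,428),h);f("faceFrontR",z(756,214),h);f("faceBackR",z(736,200),h)
f("bar old",(265,351),.036)
q=lambda X,Y:(165+X/4,120+Y/4)
f("old face back top L",q(40,305),.056,t);f("old face front top L",q(37,325),.056,t)
f("old bar",q(118,397),.036,t);f("cab front top view",q(50,222),.064,t);f("cab front R",q(243,264),.064,t)
E
```

```text
cabL [0.5743 0.3831] along 0.499 across 0.477
cabR [0.5488 0.2576] along 0.4957 across 0.349
cabback [0.6807 0.2336] along 0.6298 across 0.3482
bar1 [0.5069 0.2968] along 0.4477 across 0.3803
bar2 [0.5182 0.3625] along 0.4474 across 0.447
faceBackL0.050 [0.5716 0.3797] along 0.497 across 0.4732
faceFrontL [0.5573 0.3834] along 0.4823 across 0.4743
faceFrontR [0.5356 0.2633] along 0.4817 across 0.3523
faceBackR [0.5481 0.2602] along 0.4946 across 0.3514
faceBackL0.056 [0.5679 0.3821] along 0.4929 across 0.4749
faceFrontL [0.5537 0.3857] along 0.4783 across 0.4759
faceFrontR [0.5322 0.2669] along 0.4778 across 0.3553
faceBackR [0.5446 0.2639] along 0.4905 across 0.3544
faceBackL0.060 [0.5653 0.3836] along 0.4901 across 0.476
faceFrontL [0.5513 0.3872] along 0.4757 across 0.477
faceFrontR [0.53   0.2693] along 0.4751 across 0.3573
faceBackR [0.5423 0.2663] along 0.4878 across 0.3564
bar old [0.4661 0.3432] along 0.3995 across 0.4189
old face back top L [0.5207 0.3863] along 0.4457 across 0.4709
old face front top L [0.5074 0.3874] along 0.4324 across 0.4696
old bar [0.4626 0.3372] along 0.3971 across 0.4124
cab front top view [0.575  0.3807] along 0.5001 across 0.4747
cab front R [0.5498 0.2523] along 0.4976 across 0.3439
```

The numbers agree that the drawer is home. The bar is 35 mm in front of a face at 0.4825 along the cabinet axis, and the back edge minus 150 mm predicts about 0.480. It also held against 35 N. Now I go over the clear end.

Emit:
step_arm([
  [[0.6,0.036,0.0375,0,0,0,0],[0.6,0.036,0.0375,0,0,0,0],[0.6,0.036,0.0375,0,0,0,0],[0.6,0.037,0.0375,0,0,0,0]],
])

```text
clock: 7.25
tcp_pos: [0.5755, -0.0157, 0.1966]
tool_rot: [-0.0, 0.996, -0.085, 0.0]
contact_force: [0.1, 1.0, 0.7]
grip_width: 0.052
```

Emit:
step_arm([
  [[0.6,0,0,0,0,0,-8],[0.6,0,0,0,0,0,-8],[0.6,0,0,0,0,0,-8],[0.6,0,0,0,0,0,-8.2],[0.6,0,0,0,0,0,0]],
])

```text
clock: 7.88
tcp_pos: [0.5745, -0.0147, 0.1964]
tool_rot: [-0.0, 0.981, 0.194, 0.0]
contact_force: [0.5, 0.0, -0.2]
grip_width: 0.0524
```

```bash
python3 - <<'E'
from h import *
c=eyes.calibration("wrist");im=eyes.get_image("wrist");cv2.imwrite("pics/w1.png",im[:,:,::-1])
st=readout.get_state();print(st["tcp_pos"],st["qpos"],st["clock"]);print(toolrot().as_matrix().round(3))
for p in((.5742,-.0166,.074),(.5946,-.0079,.074),(.485,-.0526,.062)):print(proj(c,p))
np.savez("w1.npz",**c)
E
```

```text
[ 0.57442621 -0.01495503  0.19639424] [ 0.16746412  0.21619744 -0.251979    1.68849335  0.05593704  1.24402037
 -1.27953946] 7.925
[[ 0.926  0.378 -0.   ]
 [ 0.378 -0.926  0.001]
 [ 0.    -0.001 -1.   ]]
[320.97384782 199.98186073]
[320.72022405 177.14965093]
[320.09955904 282.62526376]
```

View pics/w1.png

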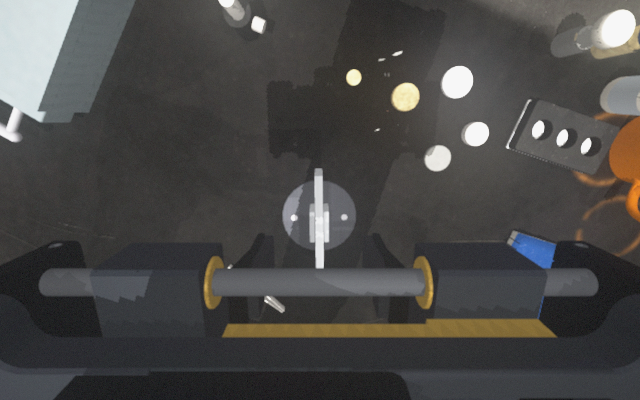

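The wrist view shows the cassette at columns 315–323, with its clear end at row 168 and the foot disc centred near (319,216). I'll compare these with my estimate.

```bash
python3 - <<'E'
from h import *
c=np.load("w1.npz");u=np.array([.926,.378])
e=onz(c,(319.5,168.5),.074);f=onz(c,(319.5,216),.008);print("end",e,"foot",f,"mid by end",e[:2]-.06*u)
g=cv2.cvtColor(cv2.imread("pics/w1.png"),6)
print(g[160:176,319],[ (r,np.where(g[r,300:340]>200)[0][[0,-1]]+300) for r in (175,185,195,260)])
for r in (175,185,195,260): pass
print("foot rows",g[176:260:3,345], "row215",g[215,275:365:3])
print("expected foot px",proj(c,(.5375,-.032,.008)))
E
```

```text
end [ 0.60170632 -0.00373406  0.074     ] foot [ 0.53848707 -0.03005591  0.008     ] mid by end [ 0.54614632 -0.02641406]Traceback (most recent call last):
  File "<stdin>", line 5, in <module>
IndexError: index 0 is out of bounds for axis 0 with size 0
```

The foot centre agrees to 2 mm and the lateral alignment to within 1 mm. The along-axis spread of a few mm doesn't matter here. I descend, grip and lift.

Emit:
step_arm([
  [[0.6,0.003,0,0.05,0,0,0],[0.6,0,0,0.05,0,0,0],[0.6,0,0,0.03,0,0,0],[0.6,0,0,0.015,0,0,0],[0.6,0,0,0,0,0,0]],
])

```text
clock: 8.55
tcp_pos: [0.5767, -0.0148, 0.0512]
tool_rot: [-0.0, 0.981, 0.193, -0.001]
contact_force: [0.5, -0.6, 0.4]
grip_width: 0.0521
```

Emit:
step_arm([
  [[0,0,0,0,0,0,0],[0,0,0,0,0,0,0],[0,0,0,0,0,0,0],[0,0,0,0,0,0,0],[0,0,0,0,0,0,0]],
], grip_force=30)

```text
clock: 9.18
tcp_pos: [0.5769, -0.0152, 0.0517]
tool_rot: [-0.0, 0.981, 0.193, 0.0]
contact_force: [0.0, -0.3, 0.5]
grip_width: 0.0098
```

Emit:
step_arm([
  [[0,0,0,0,0,0,0],[0,0,0,0,0,0,0],[0,0,0,0,0,0,0]],
])

```text
clock: 9.55
tcp_pos: [0.5769, -0.0151, 0.0516]
tool_rot: [-0.0, 0.981, 0.194, -0.0]
contact_force: [-0.6, 0.9, 1.9]
grip_width: 0.0079
```

Emit:
step_arm([
  [[0,0,0,-0.01,0,0,0],[0,0,0,-0.02,0,0,0],[0,0,0,-0.04,0,0,0],[0,0,0,-0.04,0,0,0],[0,0,0,-0.04,0,0,0]],
])

```text
clock: 10.18
tcp_pos: [0.5767, -0.0151, 0.2035]
tool_rot: [0.0, 0.981, 0.194, 0.0]
contact_force: [0.9, 0.4, -1.2]
grip_width: 0.0078
```

```bash
python3 - <<'E'
from h import *
s=eyes.get_image("side");cv2.imwrite("pics/s2.png",cv2.resize(s[80:260,220:440,::-1],None,fx=3,fy=3))
st=readout.get_state();print(st["tcp_pos"],st["grip_width"],st["contact_force"])
E
```

```text
[ 0.57910546 -0.01498965  0.20942735] 0.00818833412069196 [1.81259136 0.94312963 4.76892105]
```

View pics/s2.png

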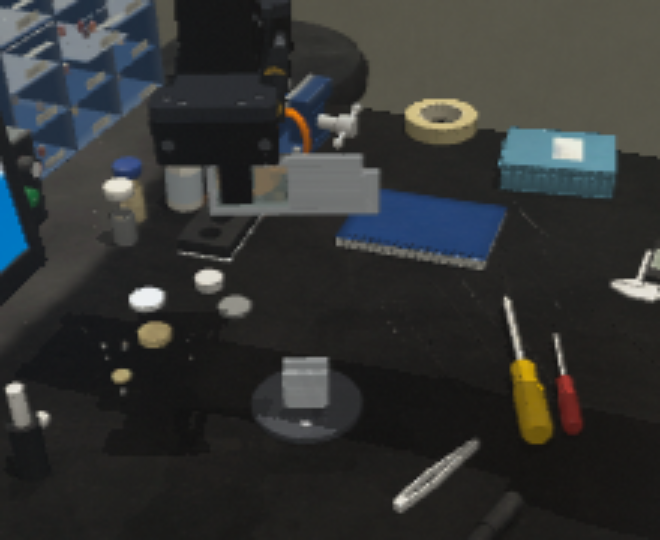

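The cassette is held level and square in the fingers, clear of the rest, and the bystanders are undisturbed. I yaw and move it over toward the logbook.

Emit:
step_arm([
  [[0,0,0,0,0,0,-8],[0,0,0,0,0,0,-8],[0,0,0,0,0,0,-8],[0,0,0,0,0,0,-8],[0,0,0,0,0,0,-6]],
])

```text
clock: 10.85
tcp_pos: [0.5768, -0.0152, 0.202]
tool_rot: [0.0, 0.864, 0.504, 0.0]
contact_force: [-0.2, 0.6, -0.6]
grip_width: 0.0075
```

Emit:
step_arm([
  [[0,-0.044,0.025,0,0,0,0],[0,-0.044,0.025,0,0,0,0],[0,-0.044,0.025,0,0,0,0],[0,-0.044,0.025,0,0,0,0],[0,-0.044,0.024,0,0,0,0]],
])

```text
clock: 11.48
tcp_pos: [0.5755, -0.2693, 0.2021]
tool_rot: [0.0, 0.865, 0.502, 0.0]
contact_force: [1.6, 0.9, -0.1]
grip_width: 0.0075
```

Emit:
step_arm([
  [[0,0,0,0,-8,0,0],[0,0,0,0,-8,0,0],[0,0,0,0,-8,0,0],[0,0,0,0,0,0,0]],
])

```text
clock: 11.98
tcp_pos: [0.5731, -0.2666, 0.2006]
tool_rot: [0.179, 0.846, 0.492, 0.104]
contact_force: [-0.6, 0.5, -1.1]
grip_width: 0.0075
```

```bash
python3 - <<'E'
from h import *
st=readout.get_state();print(st["tcp_pos"],st["qpos"],st["grip_width"],st["contact_force"]);print(toolrot().as_matrix().round(3))
E
```

```text
[ 0.57311278 -0.26656151  0.20057678] [ 0.50209892  0.05450251 -0.18945381  1.92602504  0.13517438  0.75734639
 -0.28166326] 0.007507897011179941 [-0.61644891  0.54402792 -1.14020949]
[[ 0.495  0.795  0.351]
 [ 0.869 -0.452 -0.201]
 [-0.001  0.405 -0.914]]
```

Emit:
step_arm([
  [[0,0,0,0,-8,0,0],[0,0,0,0,-8,0,0],[0,0,0,0,-8,0,0],[0,0,0,0,0,0,0]],
])

```text
clock: 12.48
tcp_pos: [0.5745, -0.276, 0.2029]
tool_rot: [0.335, 0.802, 0.46, 0.183]
contact_force: [-0.4, 0.1, -0.8]
grip_width: 0.0079
```

```bash
python3 - <<'E'
from h import *
st=readout.get_state();print(st["tcp_pos"],st["qpos"],st["grip_width"],st["contact_force"]);M=toolrot().as_matrix();print(M.round(3))
print("tilt left",np.degrees(np.arccos(M[2,1])))
d=np.array([.574,-.266,.11])-st["tcp_pos"];print("tool move",M.T@d,"label est",st["tcp_pos"]+M@[-.062,.004,0])
E
```

```text
[ 0.57447771 -0.27597955  0.20292733] [ 0.57665525 -0.07662754 -0.29838508  2.2167386   0.64127294  0.2917028
 -0.81110641] 0.0079260520027396 [-0.43516569  0.12581473 -0.75078231]
[[ 0.51   0.614  0.602]
 [ 0.86  -0.354 -0.368]
 [-0.013  0.705 -0.709]]
tilt left 45.13382925043305
tool move [ 0.00957793 -0.06937712  0.06189012] label est [ 0.54530365 -0.33071126  0.20657619]
```

Emit:
step_arm([
  [[0,0.002,-0.017,0.0155,0,0,0],[0,0.003,-0.017,0.0155,0,0,0],[0,0.002,-0.017,0.0155,0,0,0],[0,0.003,-0.017,0.0155,0,0,0],[0,0,0,0,0,0,0]],
])

```text
clock: 13.1
tcp_pos: [0.5765, -0.2666, 0.1105]
tool_rot: [0.335, 0.802, 0.459, 0.183]
contact_force: [-0.6, 0.3, -0.3]
grip_width: 0.0075
```

```bash
python3 - <<'E'
from h import *
st=readout.get_state();print(st["tcp_pos"],st["qpos"],st["grip_width"],st["contact_force"]);M=toolrot().as_matrix();print(M.round(3))
print("tilt left",np.degrees(np.arccos(M[2,1])),"label est",st["tcp_pos"]+M@[-.062,.004,0])
t=eyes.get_image("top");s=eyes.get_image("side")
P=np.zeros((600,800,3),np.uint8)
P[:300,:400]=cv2.resize(t[130:280,320:520,::-1],None,fx=2,fy=2)
P[:300,400:]=cv2.resize(s[100:250,260:460,::-1],None,fx=2,fy=2)
w=eyes.get_image("wrist");P[310:560,:400]=cv2.resize(w[:,:,::-1],(400,250))
P[310:600,400:]=cv2.resize(s[270:370,160:298,::-1],(400,290))
cv2.imwrite("pics/f1.png",P)
E
```

```text
[ 0.57647536 -0.26663452  0.11052771] [ 0.59405254  0.08574744 -0.36178898  2.29887513  1.5739942   0.24325908
 -1.76098705] 0.007493707310141454 [-0.62662377  0.29988349 -0.28883587]
[[ 0.511  0.614  0.602]
 [ 0.86  -0.353 -0.369]
 [-0.014  0.706 -0.708]]
tilt left 45.10507575274581 label est [ 0.54727207 -0.32134933  0.11419614]
```

View pics/f1.png

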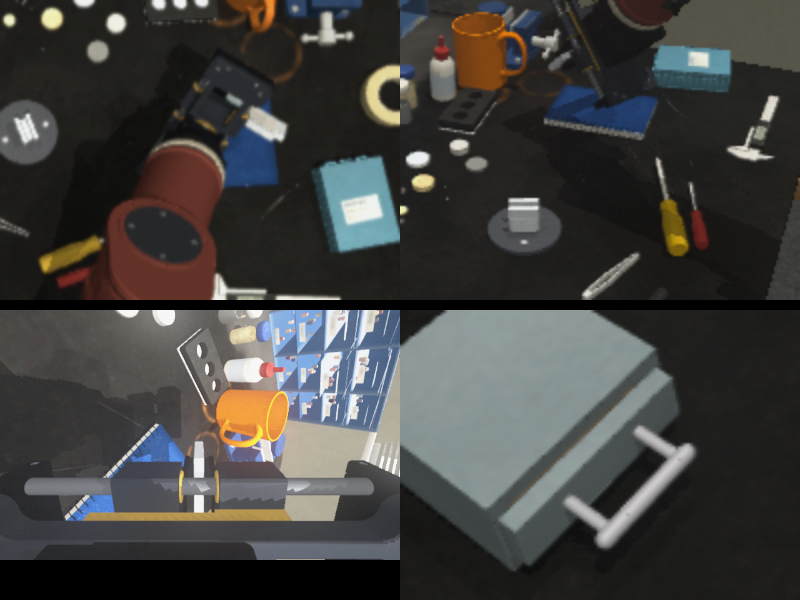

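The label shows white from above near crop (268,122), over the blue logbook. The drawer is still closed, the rest is empty and nothing else has moved. I'll let it settle, cross-check the label and logbook, then hand in.

Emit:
step_arm([
  [[0,0,0,0,0,0,0],[0,0,0,0,0,0,0],[0,0,0,0,0,0,0]],
])

```text
clock: 13.62
tcp_pos: [0.5757, -0.2655, 0.1115]
tool_rot: [0.335, 0.801, 0.459, 0.185]
contact_force: [0.2, 0.2, 0.3]
grip_width: 0.0077
```

```bash
python3 - <<'E'
from h import *
c=eyes.calibration("top");t=eyes.get_image("top")[:,:,::-1].copy()
g=cv2.cvtColor(t,6);m=((g>150)*255).astype(np.uint8);m[:180]=0;m[206:]=0;m[:,:436]=0;m[:,470:]=0
k=max(cv2.findContours(m,0,2)[0],key=cv2.contourArea);r=cv2.minAreaRect(k);print(r,onz(c,r[0],.114),[onz(c,p,.114)[:2].round(3) for p in cv2.boxPoints(r)])
st=readout.get_state();M=toolrot().as_matrix();print(st["tcp_pos"],abs(st["qvel"]).max(),st["grip_width"],"label est",st["tcp_pos"]+M@[-.062,.004,0],"predicted px",proj(c,st["tcp_pos"]+M@[-.062,.004,0]))
hsv=cv2.cvtColor(t,cv2.COLOR_BGR2HSV);b=cv2.inRange(hsv,(100,100,40),(125,255,200));b[:160]=0;b[230:]=0;b[:,:400]=0;b[:,470:]=0
k=max(cv2.findContours(b,0,2)[0],key=cv2.contourArea);print("book lower right px",k.reshape(-1,2).max(0))
b0=cv2.inRange(cv2.cvtColor(cv2.imread("pics/top0.png"),cv2.COLOR_BGR2HSV),(100,100,40),(125,255,200));b0[:160]=0;b0[230:]=0;b0[:,:400]=0;b0[:,470:]=0
k=max(cv2.findContours(b0,0,2)[0],key=cv2.contourArea);print("before",k.reshape(-1,2).max(0))
E
```

```text
((452.2191467285156, 192.44944763183594), (20.775959014892578, 10.705978393554688), 32.0053825378418) [ 0.53788871 -0.32841834  0.114     ] [array([ 0.54 , -0.299]), array([ 0.563, -0.314]), array([ 0.536, -0.358]), array([ 0.513, -0.343])]
[ 0.57568558 -0.26545777  0.11138465] 0.00561760900175757 0.008082004392446355 label est [ 0.5465494  -0.32021749  0.1149141 ] predicted px [449.01030607 188.92129537]
book lower right px [459 223]
before [459 223]
```

```bash
python3 -c "
from workcell import order;print(order.sign_off())"
```

```text
the job is handed in; nothing more can be done
None
```

I pushed the drawer home first, then took the cassette by its clear end and tilted it label-up over the logbook. I handed the job in at about 13.7 s while still holding it; no verdict was reported.

- **Drawer:** The push ended against a firm stop at about 35 N. A thin wood strip still shows above the drawer face. The measured face and handle positions match fully home to about 2 mm, so I took it as closed.
- **Label position:** The gripper pose puts the label centre at (0.547, -0.320), 115 mm above the table. The top camera puts it at (0.538, -0.328). Those two disagree by about 12 mm, and both are within about 1 cm of the logbook centre at (0.543, -0.320).
- **Label tilt:** The face is about 45° from straight up, inside the 55° limit.
- **Grip:** The fingers hold at 8 mm, the cassette's thickness, and the wrist force is near zero. The exact grip spot along the clear end is only known to about 8 mm, because the top and wrist cameras disagreed on where the end lies.
- **Surroundings:** The logbook's outline sits at the same pixels as at the start. The other objects looked undisturbed in the pictures, but I did not measure each one.

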